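# Find the rattling gauge case and present it

### The job

Three identical sealed grey cases stand on cork mats on the granite plate, and in one of them something has come loose: going from your left to your right, lift each case well clear of its mat, shake it briskly back and forth, and set it back upright on its own mat (if the last one is the culprit you may keep hold of it). Then take the case that rattles and hold it out level and still over the middle of the aluminium tray on the far side, well clear above the tray and no more than a hand's length up, and finish while still holding it there for a colleague to take. Leave everything else on the plate where it is.

Things in the scene. Friction and masses are not known exactly. Their poses are not given: they have to be found in the camera images.
- case_left_mid (a point): Centre, half-way up, of the left-hand (+y) case: sealed grey plastic box 130 mm long (its x), 58 mm wide (y), 54 mm high (z, up). Its -x end bears a steel latch, its +x end the hinges. Gripped across the 58 mm, between its smooth long sides. The mat puts this point 31 mm above the plate at the start. The three cases look alike; 0.2 to 0.8 kg, contents included.
- case_middle_mid (a point): Centre, half-way up, of the middle case: sealed grey plastic box 130 mm long (its x), 58 mm wide (y), 54 mm high (z, up). One of the three cases (which one differs from run to run) has a 36 mm, 0.19 kg steel ball loose inside, free to roll 42 mm either way along the case's x and 6 mm along its y. In the other two all is fixed.
- case_right_mid (a point): Centre, half-way up, of the right-hand (-y) case: sealed grey plastic box 130 mm long (its x), 58 mm wide (y), 54 mm high (z, up). A loose ball is felt at the wrist as knocks, and as a shift of balance: while a case is held tipped lengthways (some 0.3 rad) the ball lies at its low end; on the level it may go on rolling to and fro.
- mat_left_top (a point): Centre of the top face of the left-hand (+y) brown cork mat, 170 x 96 x 4 mm, fixed on the plate, where case_left starts and belongs; same yaw axes as the mat (x along its 170 mm).
- mat_middle_top (a point): Centre of the top face of the middle brown cork mat, 170 x 96 x 4 mm, fixed on the plate, where case_middle starts and belongs; same yaw axes as the mat (x along its 170 mm).
- mat_right_top (a point): Centre of the top face of the right-hand (-y) brown cork mat, 170 x 96 x 4 mm, fixed on the plate, where case_right starts and belongs; same yaw axes as the mat (x along its 170 mm).
- tray_floor (a point): Centre of the floor of the fixed aluminium hand-over tray on the far side of the plate, 110 (x) x 200 (y) mm, rim 22 mm above the plate; this point is 4 mm above the plate.
- setting_ring_mid (a point): Bystander, loose: steel setting ring, 42 mm across, 18 mm high; the point is in its body near half-way up. Leave alone.
- vee_block_mid (a point): Bystander, loose: dark steel vee block 50 x 34 x 30 mm; the point is in its body near half-way up. Leave alone.
- square_mid (a point): Bystander, loose: engineer's square lying flat, stock 90 mm, blade 100 mm; the point is in its body near half-way up. Leave alone.
- micrometer_mid (a point): Bystander, loose: micrometer lying flat, 160 mm long, 18 mm high; the point is in its body near half-way up. Leave alone.
- oil_bottle_mid (a point): Bystander, loose: white bottle, 52 mm across, 120 mm high; the point is in its body near half-way up. Leave alone.
- brush_mid (a point): Bystander, loose: dusting brush lying flat; the point is in its body near half-way up. Leave alone.
- screw_jack_mid (a point): Bystander, loose: small steel screw jack, 44 mm across, 50 mm high; the point is in its body near half-way up. Leave alone.
Things that resemble listed ones, but are neither listed nor needed, are in the scene too. Leave any green, purple or red look-alike of the part that bears case_right_mid alone.

How it is judged:
On the way, in this order (a step that is already met when the one before it is completed fails the run):
1. the left case is gripped, held some 20 mm or more clear of its mat and moved briskly (0.12 m/s or 0.8 rad/s) (height (world z) of case_left_mid above 0.05 m and contact force between the fingers and case_left above 1 N and (linear speed of case_left above 0.12 m/s or angular speed of case_left above 0.8 rad/s)).
2. the left case, still held up, comes to a stop or turning point (height (world z) of case_left_mid above 0.05 m and contact force between the fingers and case_left above 1 N and linear speed of case_left below 0.06 m/s and angular speed of case_left below 0.5 rad/s).
3. the left case, still held up, is moved briskly again: it has been shaken (all of step 1).
4. the middle case is gripped, held some 20 mm or more clear of its mat and moved briskly (0.12 m/s or 0.8 rad/s) (height (world z) of case_middle_mid above 0.05 m and contact force between the fingers and case_middle above 1 N and (linear speed of case_middle above 0.12 m/s or angular speed of case_middle above 0.8 rad/s)).
5. the middle case, still held up, comes to a stop or turning point (height (world z) of case_middle_mid above 0.05 m and contact force between the fingers and case_middle above 1 N and linear speed of case_middle below 0.06 m/s and angular speed of case_middle below 0.5 rad/s).
6. the middle case, still held up, is moved briskly again: it has been shaken (all of step 4).
7. the right case is gripped, held some 20 mm or more clear of its mat and moved briskly (0.12 m/s or 0.8 rad/s) (height (world z) of case_right_mid above 0.05 m and contact force between the fingers and case_right above 1 N and (linear speed of case_right above 0.12 m/s or angular speed of case_right above 0.8 rad/s)).
8. the right case, still held up, comes to a stop or turning point (height (world z) of case_right_mid above 0.05 m and contact force between the fingers and case_right above 1 N and linear speed of case_right below 0.06 m/s and angular speed of case_right below 0.5 rad/s).
9. the right case, still held up, is moved briskly again: it has been shaken (all of step 7).
At the end, for the whole second after the job is handed in: The rattling case is held still and level (0.2 rad), its centre within 50 mm of the tray's centre seen from above, 65 to 300 mm above the plate, off the tray; the other two stand upright, released, at rest, centred within 35 mm on their own mats (((distance between loose_ball_center and case_left_mid below 0.08 m and height (world z) of case_left_mid between 0.065 and 0.3 m and horizontal distance between case_left_mid and tray_floor below 0.05 m and angle between case_left_mid's own z axis and vertical below 0.2 rad and contact force between the fingers and case_left above 2 N and contact force between case_left and tray below 0.1 N and linear speed of case_left below 0.04 m/s and horizontal distance between case_middle_mid and mat_middle_top below 0.035 m and angle between each of case_middle_mid, case_right_mid's own z axis and vertical below 0.1 rad and height (world z) of each of case_middle_mid, case_right_mid below 0.04 m and linear speed of each of case_middle, case_right below 0.02 m/s and contact force between the fingers and case_middle below 0.1 N and horizontal distance between case_right_mid and mat_right_top below 0.035 m and contact force between the fingers and case_right below 0.1 N) or (distance between loose_ball_center and case_middle_mid below 0.08 m and height (world z) of case_middle_mid between 0.065 and 0.3 m and horizontal distance between case_middle_mid and tray_floor below 0.05 m and angle between case_middle_mid's own z axis and vertical below 0.2 rad and contact force between the fingers and case_middle above 2 N and contact force between case_middle and tray below 0.1 N and linear speed of case_middle below 0.04 m/s and horizontal distance between case_left_mid and mat_left_top below 0.035 m and angle between each of case_left_mid, case_right_mid's own z axis and vertical below 0.1 rad and height (world z) of each of case_left_mid, case_right_mid below 0.04 m and linear speed of each of case_left, case_right below 0.02 m/s and contact force between the fingers and case_left below 0.1 N and horizontal distance between case_right_mid and mat_right_top below 0.035 m and contact force between the fingers and case_right below 0.1 N) or (distance between loose_ball_center and case_right_mid below 0.08 m and height (world z) of case_right_mid between 0.065 and 0.3 m and horizontal distance between case_right_mid and tray_floor below 0.05 m and angle between case_right_mid's own z axis and vertical below 0.2 rad and contact force between the fingers and case_right above 2 N and contact force between case_right and tray below 0.1 N and linear speed of case_right below 0.04 m/s and horizontal distance between case_left_mid and mat_left_top below 0.035 m and angle between each of case_left_mid, case_middle_mid's own z axis and vertical below 0.1 rad and height (world z) of each of case_left_mid, case_middle_mid below 0.04 m and linear speed of each of case_left, case_middle below 0.02 m/s and contact force between the fingers and case_left below 0.1 N and horizontal distance between case_middle_mid and mat_middle_top below 0.035 m and contact force between the fingers and case_middle below 0.1 N))); the arm keeps its last pose, push and grip.
It fails at once if one of the loose bystanders is shifted by more than 30 mm (distance of any of setting_ring_mid, vee_block_mid, square_mid, micrometer_mid, oil_bottle_mid, brush_mid, screw_jack_mid from where it was at the start of the episode above 0.03 m).
It also fails if it takes over 72 s, if anything falls off the work surface, if the arm or the gripper's body presses on something with over 40 N, if the wrist force passes 120 N, or if a joint passes its speed limit or range.

### The arm

A 6-joint arm with a two-finger parallel gripper is mounted at the origin on the work surface. World frame = base frame: x ahead of the robot, y to its left, z up, the work surface at z = 0. Lengths are in m, angles in rad, forces in N, time in s.
With the tool pointing down it reaches from about 0.225 to 0.725 m from the base axis. Payload 3.1 kg.
Tool frame: the origin (TCP) lies between the finger pads; the fingertips stand 14 mm ahead of it and the grasp point (between the pads) lies 5 mm behind it (r.finger_overhang is the distance from the TCP to the fingertips, in m); z points along the fingers, y is the line along which they close (so a half turn about z gives the same grasp; the last joint's range is limited). The gripper opens to 85 mm and grips with 20 to 120 N. Pads are 22 mm wide; open, the fingers measure 114 mm over their backs; the gripper's body (76 mm by 85 mm) begins 54 mm behind the grasp point. The pads swing forward as they close: fully open they stand 13 mm farther back than shut.
Start: joints at [-1.441, 0.048, 0.099, 1.622, 0, 1.443], TCP at [0.134, -0.508, 0.245] pointing down, gripper open.
Joint ranges: [-2.91, 2.91], [-0.99, 1.94], [-1.21, 1.42], [-2.12, 2.29], [-1.49, 1.47], [-3.14, 3.14]. Speed limits (rad/s): [2.79, 2.79, 3.14, 3.14, 3.14, 3.14].

### API

Orientations are given as a 3x3 rotation matrix whose columns are the frame's x, y, z axes.
In Python, from rig import r gives the robot as it stands.
- The arm moves only by the tool step_arm, never from a script. Its argument "moves" is a list of rows, each a list of 7 numbers: the shift along the tool's x, y, z scaled (see below), then the turn, a rotation vector about the tool's x, y, z scaled (see below), then the opening, from 0 (shut) to 1 (fully open). In form: [[x, y, z, wx, wy, wz, grip], ...]. A call has 1 to 20 rows; each row is the pose to reach, as a shift and turn from the pose commanded when the call began, along the tool's axes at that moment; what a row does not reach only later rows make up. The controller multiplies each number of a shift by 10 cm and each number of a turn by 90 degrees. A row lasts 1/10 s, in which the tool goes at most 50 mm and 8.59 degrees, less where a joint would pass 70% of its speed; a pose out of reach is approached as far as the arm can. A call with a number of a shift or a turn outside -1 to 1 is refused whole. A call with a gripper value outside its range is refused whole. The fingers move at their own pace and stop on an object; the grip force is fixed at half the most. Time passes only in rows, so rows that repeat a pose let the fingers close. It gives the time, the measured TCP pose, the force, the opening and the grip force at its end, in the units of the state.
- r.get_obs(): the state, without advancing time (a new reading comes with each control period).
- r.grab_frame(name): name is "scene" or "side" or "wrist"; returns a dict with "image" (480x640x3 uint8, blue, green, red), "fov_y" (degrees; the focal length in pixels is half the picture's height over the tangent of half this angle, whatever the lens; pixels are square), "cx", "cy" (the principal point, pixels), "view" (4x4, takes a point from world to camera coordinates); the wrist camera has in their place "T_tool_cam" (4x4, takes a point from camera to tool coordinates, whose origin is the TCP and whose axes are the flange's). Camera axes: x right, y down, z forward; pixel columns grow to the right and rows downward; lengths in m; the calibration is good to about 2 mm. The wrist camera is an equidistant fisheye: a pixel r from the principal point sees the ray r / f radians off the axis. A picture is of the moment at which its call begins: read the wrist's pose just before it. There is no depth.
- r.sign_off(): hands the job in; it is judged then, once.
Trained networks look in the newest picture that a camera, given by its name, has taken for a name from the list of things; names that differ only in an ending like _2 or _b are one class to them, and where a whole thing is asked for, a point or a joint stands for the part that bears it (a point fixed in the world has none). Each returns a list of dicts, best first, with "confidence" (0 to 1); they miss things now and then, are a little off and sometimes report something else, mostly with a low value. They report only what shows in the picture. A call takes as long as a camera call. They do not tell look-alikes from the thing itself.
- r.silhouettes(camera, label): "pixels" (480x640 bool, what is visible of it) and "bbox" ([left, top, right, bottom] in pixels, round what is visible of it).
The state is a dict: "time": time; "qpos": joint angles; "joint_velocities": joint speeds; "joint_torque": joint torques, N m; "eef_pos": TCP position; "eef_rot": TCP orientation; "contact_force": force on the tool from outside, world axes, zero at the start; "ft_torque": the same for the moment, N m; "opening": opening from 0.0 (shut) to 1.0 (fully open); "grasp_force": force on a finger pad.
Only numpy, scipy, OpenCV 4.12 (cv2) and the standard library are available. Lean on these libraries where they do the work, as an engineer would, in place of code of your own. Each camera call takes 0.05 s, during which the arm holds its last target. There are 200 camera calls.

## Working session

There is one attempt and no reset: what is moved stays moved. The work goes in short steps, Python scripts to look and compute and a tool call to move; the robot and the scene stay as the last step left them, time stands still between calls to the robot, and variables do not carry over. Pictures are saved under pics/ and viewed, at most 10 in all, crops included, and the job is handed in when it is done.

Besides the shell and the picture viewer there is one more tool, called after "Request:" as name(argument=value, ...), one argument or row to a line, values as JSON. step_arm: Moves the arm, as the interface text tells. Its arguments: {"type":"object","properties":{"moves":{"type":"array","items":{"type":"array","items":{"type":"number","minimum":-1,"maximum":1}}}},"required":["moves"]}

```bash
mkdir -p pics && ls && python3 - <<'E'
from rig import r
import cv2
o=r.get_obs(); print({k:(v if not hasattr(v,'tolist') else v.tolist()) for k,v in o.items()})
for n in ("scene","side"):
    f=r.grab_frame(n); cv2.imwrite(f"pics/{n}0.png",f["image"]); print(n,f["fov_y"],f["cx"],f["cy"],f["view"])
    for l in ["case_left_mid","mat_left_top","tray_floor"]:
        for d in r.silhouettes(n,l): print(l,d["confidence"],d["bbox"])
E
```

```text
pics
{'time': 0.0, 'qpos': [-1.4408053122872573, 0.04876633981452949, 0.09759765747686938, 1.6220053055670285, 5.879586480489454e-06, 1.4430058925279434], 'joint_velocities': [-0.001007879538862453, 0.0012521985063148574, -0.0003540425695890384, -0.0008954075018238927, 0.0012447082231399123, -0.0007593562486121431], 'joint_torque': [-0.00016502023299835855, -33.87824535369873, 32.00153589248657, 0.020204518223181367, -0.00032400481359218247, 1.3113476171611183e-06], 'eef_pos': [0.13376014095513872, -0.5070759871322972, 0.24410893108510318], 'eef_rot': [[0.9669579942458575, 0.2549355721228937, -0.00030237460406268193], [0.2549355643634703, -0.966955167604378, 0.002358360843472138], [0.00030884738495205705, -0.002357521911247676, -0.9999971733478703]], 'contact_force': [-0.545672936445887, 1.0762133519598245, -0.2686474342453927], 'ft_torque': [0.03513191252198279, 0.02375236687239073, 0.042508329972874924], 'grasp_force': 0.0, 'opening': 1.0010903012792076}
scene 56.77617412081357 318.6990499433893 247.1090008324143 [[-0.05915563  0.99822847 -0.00636591  0.07259629]
 [ 0.56757013  0.02838716 -0.82283553 -0.23979574]
 [-0.82119715 -0.05228845 -0.56824393  1.78895655]
 [ 0.          0.          0.          1.        ]]
case_left_mid 0.61 [404.3, 235.5, 424.4, 274.2]
mat_left_top 0.96 [399.8, 241.5, 431.2, 276.3]
tray_floor 0.74 [304.9, 286.4, 383.1, 315.3]
side 50.787991187438635 318.44259395272286 238.1906173392315 [[-0.94881818 -0.31581958 -0.00143469  0.50518803]
 [-0.24868863  0.74992109 -0.61300271  0.21290159]
 [ 0.19467416 -0.58127132 -0.79007951  1.08430014]
 [ 0.          0.          0.          1.        ]]
case_left_mid 0.62 [278.4, 346.0, 346.3, 399.5]
mat_left_top 0.85 [264.4, 352.5, 357.4, 416.7]
mat_left_top 0.27 [314.1, 143.7, 369.2, 167.3]
tray_floor 0.89 [215.9, 224.5, 286.0, 302.6]
tray_floor 0.31 [325.1, 164.1, 379.9, 208.4]
```

View pics/scene0.png

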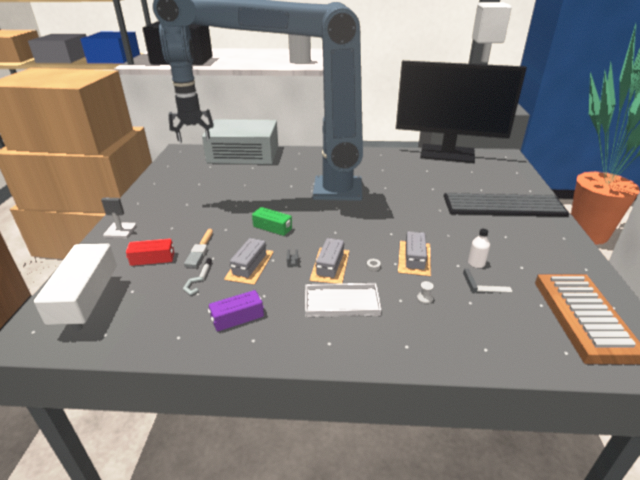

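View pics/side0.png

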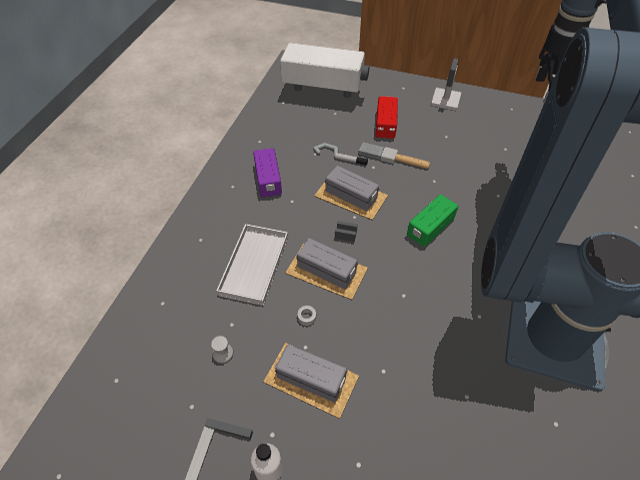

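The scene camera looks back at the robot, so picture right is +y. Candidates, scene / side pixels:
- Grey cases on cork: left (416,250)/(310,372), middle (330,258)/(327,263), right (248,258)/(352,187).
- Look-alikes, not on mats: green (272,221)/(433,220), purple (237,311)/(267,173), red (150,252)/(387,117).

I choose the three grey ones on cork mats. The tray is at (342,300)/(254,263).

```bash
cat > h.py <<'E'
from rig import r
import numpy as np, cv2
from scipy.optimize import minimize
def proj(f,P):
    F=240/np.tan(np.radians(f["fov_y"]/2)); c=P@f["view"][:3,:3].T+f["view"][:3,3]
    return np.c_[F*c[:,0]/c[:,2]+f["cx"],F*c[:,1]/c[:,2]+f["cy"]]
def back(f,uv,z):
    F=240/np.tan(np.radians(f["fov_y"]/2)); V=f["view"]; R=V[:3,:3]; o=-R.T@V[:3,3]
    d=np.c_[(np.asarray(uv,float)-[f["cx"],f["cy"]])/F,np.ones(len(uv))]@R
    return o+d*((z-o[2])/d[:,2])[:,None]
def box(x,y,a,dims,z0):
    L,W,H=dims; s=np.array([[i*L/2,j*W/2,k*H] for i in(-1,1) for j in(-1,1) for k in(0,1)])
    c,n=np.cos(a),np.sin(a); return np.c_[x+c*s[:,0]-n*s[:,1],y+n*s[:,0]+c*s[:,1],z0+s[:,2]]
def fit(obs,x0,dims,z0):
    "obs: list of (frame,mask); convex-hull mask vs projected box, supersampled"
    S=8
    M=[]
    for f,m in obs:
        ys,xs=np.nonzero(m); b=np.array([xs.min()-15,ys.min()-15,xs.max()+15,ys.max()+15])
        w,h=(b[2]-b[0])*S,(b[3]-b[1])*S
        hull=cv2.convexHull(np.c_[xs,ys].astype(np.int32))
        g=np.zeros(m.shape,np.uint8); cv2.fillConvexPoly(g,hull,1)
        M.append((f,b,cv2.resize(g[b[1]:b[3],b[0]:b[2]],(w,h),interpolation=cv2.INTER_NEAREST)))
    def cost(p):
        t=0
        for f,b,g in M:
            q=(proj(f,box(*p,dims,z0))-b[:2]+.5)*S; k=np.zeros_like(g)
            cv2.fillConvexPoly(k,cv2.convexHull(q.astype(np.int32)),1)
            t+=1-(k&g).sum()/max(1,(k|g).sum())
        return t
    s=np.array([x0,x0+[.02,0,0],x0+[0,.02,0],x0+[0,0,.3]])
    best=minimize(cost,x0,method="Nelder-Mead",options=dict(initial_simplex=s,xatol=1e-4,fatol=1e-4))
    return best.x,best.fun
E
python3 - <<'E'
from h import *
fs={n:r.grab_frame(n) for n in("scene","side")}
seed={"left":[(416,250),(310,372)],"middle":[(330,258),(327,263)],"right":[(248,258),(352,187)]}
def get(l,uvs):
    out=[]
    for n,uv in zip(fs,uvs):
        for d in r.silhouettes(n,l):
            b=d["bbox"]
            if b[0]<=uv[0]<=b[2] and b[1]<=uv[1]<=b[3]: out.append((fs[n],d["pixels"])); break
    return out
for k,u in seed.items():
    p=back(fs["side"],[u[1]],.04)[0]
    for l,d,z in(("case_%s_mid",(.13,.058,.054),.004),("mat_%s_top",(.17,.096,.004),0)):
        o=get(l%k,u)
        for ob in [o]+[[x] for x in o]:
            print(l%k,len(o),*[np.round(v,4) for v in fit(ob,np.array([p[0],p[1],0.]),d,z)])
u=[(342,300),(254,263)]; p=back(fs["side"],[u[1]],.01)[0]; print("tray",fit(get("tray_floor",u),np.array([p[0],p[1],0]),(.11,.2,.022),0))
for l in "setting_ring vee_block square micrometer oil_bottle brush screw_jack".split():
    for d in r.silhouettes("side",l+"_mid")[:1]:
        b=d["bbox"]; print(l,d["confidence"],np.round(back(fs["side"],[(b[0],b[1]),(b[2],b[3]),((b[0]+b[2])/2,(b[1]+b[3])/2)],.01)[:,:2],3).tolist())
im=fs["side"]["image"][130:430,240:400]; cv2.imwrite("pics/crop.png",cv2.resize(im,None,fx=2,fy=2))
E
```

```text
case_left_mid 2 [ 0.4652  0.2529 -0.1005] 0.1445
case_left_mid 2 [ 0.4667  0.2537 -0.0993] 0.099
case_left_mid 2 [ 0.4647  0.2522 -0.101 ] 0.0326
mat_left_top 2 [ 0.4671  0.254  -0.1298] 0.2146
mat_left_top 2 [ 0.4707  0.254  -0.1326] 0.0571
mat_left_top 2 [ 0.4646  0.2533 -0.1276] 0.1164
case_middle_mid 2 [ 0.5171 -0.009  -0.2056] 0.1205
case_middle_mid 2 [ 0.5222 -0.0084 -0.2019] 0.0436
case_middle_mid 2 [ 0.5158 -0.0096 -0.2122] 0.0377
mat_middle_top 2 [ 0.5189 -0.0081 -0.1185] 0.3686
mat_middle_top 2 [ 0.5227 -0.0079 -0.134 ] 0.0992
mat_middle_top 2 [ 0.516  -0.0087 -0.1173] 0.2301
case_right_mid 2 [ 0.5291 -0.2568 -0.2058] 0.2297
case_right_mid 2 [ 0.5324 -0.2549 -0.1845] 0.1074
case_right_mid 2 [ 0.5284 -0.2593 -0.2539] 0.0901
mat_right_top 2 [ 0.5305 -0.2536 -0.172 ] 0.544
mat_right_top 2 [ 0.5357 -0.2521 -0.2125] 0.318
mat_right_top 2 [ 0.5291 -0.2545 -0.1652] 0.185
tray (array([0.68571949, 0.02980785, 0.08331115]), np.float64(0.09353926524068579))
setting_ring 0.76 [[0.546, 0.103], [0.49, 0.139], [0.518, 0.121]]
vee_block 0.87 [[0.538, -0.152], [0.469, -0.112], [0.503, -0.132]]
square 0.87 [[0.67, 0.404], [0.495, 0.462], [0.579, 0.434]]
micrometer 0.83 [[0.679, -0.41], [0.508, -0.385], [0.592, -0.397]]
oil_bottle 0.72 [[0.529, 0.411], [0.452, 0.449], [0.49, 0.43]]
brush 0.68 [[0.554, -0.444], [0.347, -0.413], [0.448, -0.428]]
```

View pics/crop.png

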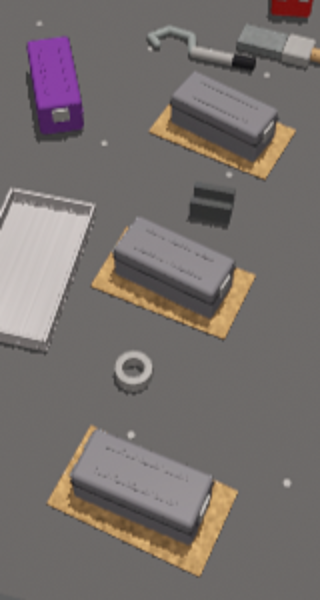

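The crop confirms it: three grey cases on cork with latches at their -x ends, and the vee block and ring between them well clear. Next I write a planner helper.

```bash
cat >> h.py <<'E'
from scipy.spatial.transform import Rotation as Ro
def Rt(yaw): c,s=np.cos(yaw),np.sin(yaw); return np.array([[c,s,0],[s,-c,0],[0,0,-1.]])
def plan(p,R,wps):
    "wps: (x,y,z,yaw of tool x)"
    p=np.array(p,float); R=np.array(R,float)
    for w in wps:
        for _ in range(15):
            s=R.T@(np.array(w[:3])-p)/.1; t=Ro.from_matrix(R.T@Rt(w[3])).as_rotvec()/(np.pi/2)
            if np.abs(s).max()<.005 and np.abs(t).max()<.005: break
            s=np.round(s/max(1,np.abs(s).max()),2); t=np.round(t/max(1,np.abs(t).max()*1.6),2)
            n=int(np.ceil(max(np.linalg.norm(s)*2,np.linalg.norm(t)*90/8.5)))
            p=p+R@s*.1; R=R@Ro.from_rotvec(t*np.pi/2).as_matrix()
            print(s.tolist()+t.tolist(),"rows",n,"->",np.round(p,3),round(np.arctan2(R[1,0],R[0,0]),2))
def here(): o=r.get_obs(); return np.array(o["eef_pos"]),np.array(o["eef_rot"])
E
python3 - <<'E'
from h import *
p,R=here()
plan([.134,-.508,.245],R,[(.36,-.16,.25,2.),(.44,.25,.22,np.pi-.1)])
f=r.grab_frame("side"); print(r.grab_frame("wrist")["T_tool_cam"])
h=cv2.cvtColor(f["image"],cv2.COLOR_BGR2HSV); m=cv2.inRange(h,(8,90,100),(25,255,255))
n,lab,st,c=cv2.connectedComponentsWithStats(m)
for k,uv in dict(left=(310,372),middle=(327,263),right=(352,187)).items():
    mm=np.zeros(m.shape,bool)
    for i in range(1,n):
        if abs(c[i]-uv).max()<45 and 20<st[i,4]<8000: mm|=lab==i
    q=back(f,[uv],.004)[0]; print(k,mm.sum(),fit([(f,mm)],np.array([q[0],q[1],-.1]),(.17,.096,.004),0))
E
```

```text
[1.0, -0.91, -0.02, 0.0, -0.0, -0.62] rows 7 -> [ 0.208 -0.395  0.247] 1.23
[1.0, 0.24, -0.01, 0.0, -0.0, -0.49] rows 6 -> [ 0.263 -0.308  0.248] 2.0
[0.63, 1.0, -0.01, 0.0, -0.0, 0.0] rows 3 -> [ 0.328 -0.209  0.249] 2.0
[0.31, 0.5, -0.01, 0.0, -0.0, 0.0] rows 2 -> [ 0.36 -0.16  0.25] 2.0
[1.0, 0.72, 0.09, 0.0, 0.0, -0.62] rows 7 -> [ 0.384 -0.039  0.241] 2.98
[-0.02, 1.0, 0.07, 0.0, 0.0, -0.04] rows 3 -> [0.403 0.059 0.234] 3.04
[-0.09, 1.0, 0.07, 0.0, 0.0, -0.0] rows 3 -> [0.422 0.158 0.227] 3.04
[-0.08, 0.94, 0.07, 0.0, 0.0, -0.0] rows 2 -> [0.44 0.25 0.22] 3.04
[[-2.25641040e-04 -9.59318722e-01 -2.82325237e-01  7.21109341e-02]
 [ 9.99999893e-01 -3.30731481e-04  3.24575610e-04 -3.00389675e-04]
 [-4.04745303e-04 -2.82325133e-01  9.59318693e-01 -1.27908002e-01]
 [ 0.00000000e+00  0.00000000e+00  0.00000000e+00  1.00000000e+00]]
left 1394 (array([ 0.46452133,  0.25155509, -0.12653317]), np.float64(0.020664933427873677))
middle 912 (array([ 0.51617757, -0.01013156, -0.11412611]), np.float64(0.18077254688541433))
right 672 (array([ 0.52867446, -0.25715396, -0.18397586]), np.float64(0.1621409431482651))
```

Request:
step_arm(
  moves=[
    [1,-0.91,-0.02,0,0,-0.62,1],
    [1,-0.91,-0.02,0,0,-0.62,1],
    [1,-0.91,-0.02,0,0,-0.62,1],
    [1,-0.91,-0.02,0,0,-0.62,1],
    [1,-0.91,-0.02,0,0,-0.62,1],
    [1,-0.91,-0.02,0,0,-0.62,1],
    [1,-0.91,-0.02,0,0,-0.62,1],
  ],
)

```text
time: 2.35
eef_pos: [0.2075, -0.394, 0.2475]
eef_rot: [[0.328, 0.945, 0.0], [0.945, -0.328, -0.0], [-0.0, 0.0, -1.0]]
contact_force: [-1.0, 0.3, -0.1]
opening: 1.002
grasp_force: 0.0
```

Request:
step_arm(
  moves=[
    [1,0.24,-0.01,0,0,-0.49,1],
    [1,0.24,-0.01,0,0,-0.49,1],
    [1,0.24,-0.01,0,0,-0.49,1],
    [1,0.24,-0.01,0,0,-0.49,1],
    [1,0.24,-0.01,0,0,-0.49,1],
    [1,0.24,-0.01,0,0,-0.49,1],
  ],
)

```text
time: 2.95
eef_pos: [0.2634, -0.3077, 0.2485]
eef_rot: [[-0.419, 0.908, 0.0], [0.908, 0.419, -0.0], [-0.0, 0.0, -1.0]]
contact_force: [-0.3, 0.1, 0.2]
opening: 0.998
grasp_force: 0.0
```

Request:
step_arm(
  moves=[
    [0.63,1,-0.01,0,0,0,1],
    [0.63,1,-0.01,0,0,0,1],
    [0.63,1,-0.01,0,0,0,1],
  ],
)

```text
time: 3.25
eef_pos: [0.3289, -0.2063, 0.2496]
eef_rot: [[-0.417, 0.909, 0.001], [0.909, 0.417, 0.001], [0.001, 0.002, -1.0]]
contact_force: [0.4, -0.6, -0.9]
opening: 1.002
grasp_force: 0.0
```

Request:
step_arm(
  moves=[
    [0.31,0.5,-0.01,0,0,0,1],
    [0.31,0.5,-0.01,0,0,0,1],
  ],
)

```text
time: 3.45
eef_pos: [0.3619, -0.1565, 0.2506]
eef_rot: [[-0.42, 0.908, 0.001], [0.908, 0.42, 0.002], [0.001, 0.002, -1.0]]
contact_force: [-1.3, -0.8, 0.1]
opening: 1.002
grasp_force: 0.0
```

Request:
step_arm(
  moves=[
    [1,0.72,0.09,0,0,-0.62,1],
    [1,0.72,0.09,0,0,-0.62,1],
    [1,0.72,0.09,0,0,-0.62,1],
    [1,0.72,0.09,0,0,-0.62,1],
    [1,0.72,0.09,0,0,-0.62,1],
    [1,0.72,0.09,0,0,-0.62,1],
    [1,0.72,0.09,0,0,-0.62,1],
  ],
)

```text
time: 4.15
eef_pos: [0.3839, -0.0394, 0.2413]
eef_rot: [[-0.986, 0.164, -0.0], [0.164, 0.986, -0.0], [0.0, -0.0, -1.0]]
contact_force: [0.7, 0.9, -0.6]
opening: 0.999
grasp_force: 0.0
```

Request:
step_arm(
  moves=[
    [0,1,0.07,0,0,-0.04,1],
    [0,1,0.07,0,0,-0.04,1],
    [0,1,0.07,0,0,-0.04,1],
  ],
)

```text
time: 4.45
eef_pos: [0.4004, 0.0639, 0.2337]
eef_rot: [[-0.995, 0.098, -0.001], [0.098, 0.995, 0.002], [0.001, 0.002, -1.0]]
contact_force: [0.7, 0.1, -0.4]
opening: 1.002
grasp_force: 0.0
```

Request:
step_arm(
  moves=[
    [-0.09,1,0.07,0,0,0,1],
    [-0.09,1,0.07,0,0,0,1],
    [-0.09,1,0.07,0,0,0,1],
  ],
)

```text
time: 4.75
eef_pos: [0.4199, 0.1618, 0.2263]
eef_rot: [[-0.995, 0.099, -0.001], [0.099, 0.995, 0.002], [0.001, 0.001, -1.0]]
contact_force: [0.1, -1.2, -0.0]
opening: 1.001
grasp_force: 0.0
```

Request:
step_arm(
  moves=[
    [-0.08,0.94,0.07,0,0,0,1],
    [-0.08,0.94,0.07,0,0,0,1],
    [-0.08,0.94,0.07,0,0,0,1],
  ],
)

```text
time: 5.05
eef_pos: [0.4379, 0.2532, 0.2188]
eef_rot: [[-0.995, 0.101, -0.002], [0.101, 0.995, 0.0], [0.002, 0.0, -1.0]]
contact_force: [0.1, 0.0, -0.7]
opening: 1.002
grasp_force: 0.0
```

```bash
cat >> h.py <<'E'
def wristframe():
    o=r.get_obs(); f=r.grab_frame("wrist"); T=np.eye(4); T[:3,:3]=o["eef_rot"]; T[:3,3]=o["eef_pos"]
    f["view"]=np.linalg.inv(T@f["T_tool_cam"]); f["fish"]=1; return f
_pin=proj
def proj(f,P):
    if "fish" not in f: return _pin(f,P)
    F=240/np.tan(np.radians(f["fov_y"]/2)); c=P@f["view"][:3,:3].T+f["view"][:3,3]
    rr=np.hypot(c[:,0],c[:,1]); k=F*np.arctan2(rr,c[:,2])/np.maximum(rr,1e-9)
    return np.c_[k*c[:,0]+f["cx"],k*c[:,1]+f["cy"]]
def wfit(k,guess,pic=None):
    f=wristframe(); out={}
    if pic: cv2.imwrite(pic,f["image"])
    for l,d,z in(("case_%s_mid",(.13,.058,.054),.004),("mat_%s_top",(.17,.096,.004),0)):
        S=r.silhouettes("wrist",l%k); g=np.array(guess,float)
        e=proj(f,np.array([[g[0],g[1],.03]]))[0]
        S=[s for s in S if s["bbox"][0]-20<e[0]<s["bbox"][2]+20 and s["bbox"][1]-20<e[1]<s["bbox"][3]+20]
        if S: x,c=fit([(f,S[0]["pixels"])],g,d,z); print(l%k,S[0]["confidence"],S[0]["bbox"],np.round(x,4),round(c,3))
        else: print(l%k,"none",e)
E
python3 - <<'E'
from h import *
wfit("left",(.465,.253,-.1),"pics/w1.png")
E
```

```text
case_left_mid 0.81 [285.0, 168.8, 359.7, 318.3] [ 0.4653  0.2527 -0.1   ] 0.039
mat_left_top 0.93 [269.1, 146.9, 377.3, 312.6] [ 0.4647  0.2522 -0.1317] 0.028
```

View pics/w1.png

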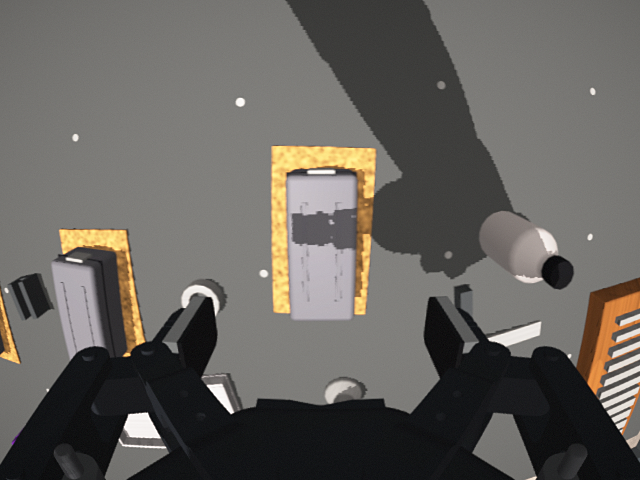

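The wrist picture shows the left case at (322,245) on its mat (322,230), between the fingers. The bottle (520,240) and ring (205,298) are clear of the grasp. The fit gives case (0.465, 0.253, yaw -0.10).

```bash
python3 - <<'E'
from h import *
p,R=here(); print(p,R[:,0]); plan(p,R,[(.4653,.2527,.09,np.pi-.1),(.4653,.2527,.029,np.pi-.1)])
E
```

```text
[0.4376218  0.24951769 0.22020215] [-9.94489520e-01  1.04834517e-01  5.64386714e-04]
[-0.21, 0.05, 1.0, -0.0, -0.0, -0.0] rows 3 -> [0.459 0.252 0.12 ] 3.04
[-0.06, 0.01, 0.3, -0.0, -0.0, -0.0] rows 1 -> [0.465 0.252 0.09 ] 3.04
[-0.0, 0.0, 0.61, -0.0, -0.0, -0.0] rows 2 -> [0.465 0.252 0.029] 3.04
```

Request:
step_arm(
  moves=[
    [-0.27,0.06,0.5,0,0,0,1],
    [-0.27,0.06,1.0,0,0,0,1],
    [-0.27,0.06,1.0,0,0,0,1],
    [-0.27,0.06,1.0,0,0,0,1],
  ],
)

```text
time: 5.6
eef_pos: [0.4633, 0.2518, 0.1187]
eef_rot: [[-0.994, 0.106, -0.005], [0.106, 0.994, -0.002], [0.005, -0.003, -1.0]]
contact_force: [0.9, 0.0, 1.2]
opening: 1.0
grasp_force: 0.0
```

Request:
step_arm(
  moves=[
    [0,0,0.3,0,0,0,1],
    [0,0,0.6,0,0,0,1],
    [0,0,0.8,0,0,0,1],
    [0,0,0.91,0,0,0,1],
    [0,0,0.91,0,0,0,1],
    [0,0,0.91,0,0,0,0],
    [0,0,0.91,0,0,0,0],
    [0,0,0.91,0,0,0,0],
    [0,0,0.91,0,0,0,0],
    [0,0,0.91,0,0,0,0],
    [0,0,0.91,0,0,0,0],
    [0,0,0.91,0,0,0,0],
    [0,0,0.91,0,0,0,0],
  ],
)

```text
time: 6.9
eef_pos: [0.4671, 0.2546, 0.0322]
eef_rot: [[-0.995, 0.103, 0.005], [0.103, 0.995, 0.001], [-0.005, 0.001, -1.0]]
contact_force: [-1.1, -0.5, 6.6]
opening: 0.673
grasp_force: 66.5
```

Request:
step_arm(
  moves=[
    [0,0,-0.2,0,0,0,0],
    [0,0,-0.5,0,0,0,0],
    [0,0,-0.8,0,0,0,0],
    [0,0,-1,0,0,0,0],
    [0,0,-1,0,0,0,0],
    [0,0,-1,0,0,0,0],
    [0.3,0,-1,0,0,0,0],
    [0.3,0,-1,0,0,0,0],
    [0.3,0,-1,0,0,0,0],
    [0,0,-1,0,0,0,0],
    [0,0,-1,0,0,0,0],
    [0,0,-1,0,0,0,0],
    [0.3,0,-1,0,0,0,0],
    [0.3,0,-1,0,0,0,0],
    [0.3,0,-1,0,0,0,0],
    [0,0,-1,0,0,0,0],
    [0,0,-1,0,0,0,0],
    [0,0,-1,0,0,0,0],
    [0,0,-1,0,0,0,0],
    [0,0,-1,0,0,0,0],
  ],
)

```text
time: 8.9
eef_pos: [0.4647, 0.2542, 0.1294]
eef_rot: [[-0.995, 0.103, -0.0], [0.103, 0.995, 0.0], [0.0, -0.0, -1.0]]
contact_force: [-0.1, -0.0, -2.9]
opening: 0.671
grasp_force: 65.5
```

Request:
step_arm(
  moves=[
    [0,0,0,0,0.06,0,0],
    [0,0,0,0,0.13,0,0],
    [0,0,0,0,0.2,0,0],
    [0,0,0,0,0.2,0,0],
    [0,0,0,0,0.2,0,0],
    [0,0,0,0,0.2,0,0],
    [0,0,0,0,0.2,0,0],
    [0,0,0,0,0.2,0,0],
    [0,0,0,0,0.2,0,0],
    [0,0,0,0,0.2,0,0],
    [0,0,0,0,0.2,0,0],
  ],
)

```text
time: 10.0
eef_pos: [0.4649, 0.2542, 0.1296]
eef_rot: [[-0.946, 0.103, -0.307], [0.098, 0.995, 0.032], [0.309, 0.0, -0.951]]
contact_force: [0.4, -0.4, -3.4]
opening: 0.672
grasp_force: 65.4
```

```bash
cat >> h.py <<'E'
def ft(n=12):
    A=[]
    for _ in range(n):
        o=r.get_obs(); R=np.array(o["eef_rot"]); A.append(np.r_[R.T@o["ft_torque"],o["contact_force"]]); r.grab_frame("wrist")
    A=np.array(A); p,R=here()
    print("t",round(r.get_obs()["time"],2),"tool moment",A[:,:3].mean(0).round(3),"sd",A[:,:3].std(0).round(3),"F",A[:,3:].mean(0).round(2),"p",p.round(4),"z",R[:,2].round(3),"grip",r.get_obs()["grasp_force"])
E
python3 -c "from h import *; ft()"
```

```text
t 10.6 tool moment [-0.01  -0.518 -0.006] sd [0.026 0.029 0.033] F [-0.01 -0.37 -3.09] p [0.465  0.2541 0.1293] z [-0.307  0.032 -0.951] grip 65.37513166666031
```

Request:
step_arm(
  moves=[
    [0,0,0,0,-0.07,0,0],
    [0,0,0,0,-0.16,0,0],
    [0,0,0,0,-0.25,0,0],
    [0,0,0,0,-0.33,0,0],
    [0,0,0,0,-0.4,0,0],
    [0,0,0,0,-0.4,0,0],
    [0,0,0,0,-0.4,0,0],
    [0,0,0,0,-0.4,0,0],
    [0,0,0,0,-0.4,0,0],
    [0,0,0,0,-0.4,0,0],
    [0,0,0,0,-0.4,0,0],
    [0,0,0,0,-0.4,0,0],
  ],
)

```text
time: 11.8
eef_pos: [0.4654, 0.2541, 0.1294]
eef_rot: [[-0.946, 0.104, 0.307], [0.099, 0.995, -0.032], [-0.309, -0.0, -0.951]]
contact_force: [0.2, -0.1, -2.5]
opening: 0.669
grasp_force: 65.4
```

```bash
python3 -c "from h import *; ft()"
```

```text
t 12.4 tool moment [0.002 0.512 0.007] sd [0.043 0.037 0.029] F [ 0.02 -0.18 -3.24] p [0.4649 0.2541 0.1293] z [ 0.307 -0.032 -0.951] grip 65.39833098649979
```

Request:
step_arm(
  moves=[
    [0,0,0,0,0.07,0,0],
    [0,0,0,0,0.14,0,0],
    [0,0,0,0,0.2,0,0],
    [0,0,0,0,0.2,0,0],
  ],
)

```text
time: 12.8
eef_pos: [0.4676, 0.2536, 0.1283]
eef_rot: [[-0.994, 0.106, -0.0], [0.106, 0.994, -0.001], [0.0, -0.001, -1.0]]
contact_force: [0.0, -0.6, -3.1]
opening: 0.667
grasp_force: 65.5
```

Request:
step_arm(
  moves=[
    [0,0,0.25,0,0,0,0],
    [0,0,0.55,0,0,0,0],
    [0,0,0.8,0,0,0,0],
    [0,0,0.92,0,0,0,0],
    [0,0,0.98,0,0,0,0],
    [0,0,0.98,0,0,0,0],
    [0,0,0.98,0,0,0,0],
    [0,0,0.98,0,0,0,1],
    [0,0,0.98,0,0,0,1],
    [0,0,0.98,0,0,0,1],
    [0,0,0.98,0,0,0,1],
    [0,0,0.98,0,0,0,1],
    [0,0,0.98,0,0,0,1],
    [0,0,0.98,0,0,0,1],
  ],
)

```text
time: 14.2
eef_pos: [0.465, 0.2541, 0.0313]
eef_rot: [[-0.995, 0.103, -0.0], [0.103, 0.995, -0.0], [0.0, -0.0, -1.0]]
contact_force: [0.6, -0.9, -0.5]
opening: 0.995
grasp_force: 0.0
```

Request:
step_arm(
  moves=[
    [0,0,-0.3,0,0,0,1],
    [0,0,-0.7,0,0,0,1],
    [0,0,-1,0,0,0,1],
    [0,0,-1,0,0,0,1],
  ],
)

```text
time: 14.6
eef_pos: [0.4684, 0.2555, 0.1373]
eef_rot: [[-0.995, 0.103, 0.01], [0.103, 0.995, 0.004], [-0.009, 0.005, -1.0]]
contact_force: [1.0, 0.1, 0.5]
opening: 1.003
grasp_force: 0.0
```

```bash
python3 - <<'E'
from h import *
p,R=here(); print(p,R[:,0],r.get_obs()["time"]); plan(p,R,[(p[0],p[1],.2,np.pi-.15),(.49,-.008,.2,np.pi-.2)])
E
```

```text
[0.4684468  0.25547342 0.137255  ] [-0.99459993  0.1033499  -0.00947457] 14.6
[-0.01, 0.0, -0.63, 0.0, 0.01, 0.03] rows 2 -> [0.469 0.255 0.2  ] 2.99
[-0.24, -1.0, -0.01, 0.0, -0.0, 0.03] rows 3 -> [0.478 0.153 0.201] 2.94
[-0.28, -1.0, -0.0, 0.0, -0.0, 0.0] rows 3 -> [0.485 0.049 0.2  ] 2.94
[-0.16, -0.55, -0.0, 0.0, -0.0, 0.0] rows 2 -> [ 0.49  -0.008  0.2  ] 2.94
```

Request:
step_arm(
  moves=[
    [0,-0.2,-0.4,0,0,0,1],
    [-0.1,-0.6,-0.69,0,0,0.03,1],
    [-0.2,-1,-0.69,0,0,0.06,1],
  ],
)

```text
time: 14.9
eef_pos: [0.4768, 0.1525, 0.2047]
eef_rot: [[-0.981, 0.196, 0.008], [0.196, 0.981, 0.001], [-0.008, 0.003, -1.0]]
contact_force: [1.8, -0.4, 0.5]
opening: 0.998
grasp_force: 0.0
```

Request:
step_arm(
  moves=[
    [-0.14,-0.5,0,0,0,0,1],
    [-0.28,-1,0,0,0,0,1],
    [-0.28,-1,0,0,0,0,1],
  ],
)

```text
time: 15.2
eef_pos: [0.4824, 0.044, 0.1994]
eef_rot: [[-0.979, 0.204, -0.001], [0.204, 0.979, -0.002], [0.0, -0.003, -1.0]]
contact_force: [-0.1, 0.1, -0.5]
opening: 1.0
grasp_force: 0.0
```

Request:
step_arm(
  moves=[
    [-0.1,-0.3,0,0,0,0,1],
    [-0.16,-0.57,0,0,0,0,1],
    [-0.16,-0.57,0,0,0,0,1],
    [-0.16,-0.57,0,0,0,0,1],
  ],
)

```text
time: 15.6
eef_pos: [0.4865, -0.0097, 0.1995]
eef_rot: [[-0.98, 0.197, -0.001], [0.197, 0.98, 0.001], [0.002, 0.001, -1.0]]
contact_force: [-0.1, 0.7, 0.1]
opening: 0.999
grasp_force: 0.0
```

```bash
python3 - <<'E'
from h import *
wfit("middle",(.518,-.009,-.2),"pics/w2.png"); wfit("left",(.465,.253,-.1))
p,R=here(); print(p,R[:,0],r.get_obs()["time"])
E
```

```text
case_middle_mid 0.63 [289.7, 174.9, 369.5, 333.0] [ 0.5166 -0.0095 -0.196 ] 0.037
mat_middle_top 0.9 [264.6, 148.4, 378.8, 328.6] [ 0.5165 -0.0099 -0.1183] 0.029
case_left_mid 0.79 [549.0, 77.5, 620.2, 220.6] [ 0.4651  0.2575 -0.1053] 0.049
mat_left_top 0.77 [524.8, 62.5, 599.3, 231.3] [ 0.4654  0.2533 -0.1282] 0.024
[ 0.48680548 -0.00905576  0.20025638] [-9.80825481e-01  1.94888088e-01  9.22465005e-05] 15.9
```

View pics/w2.png

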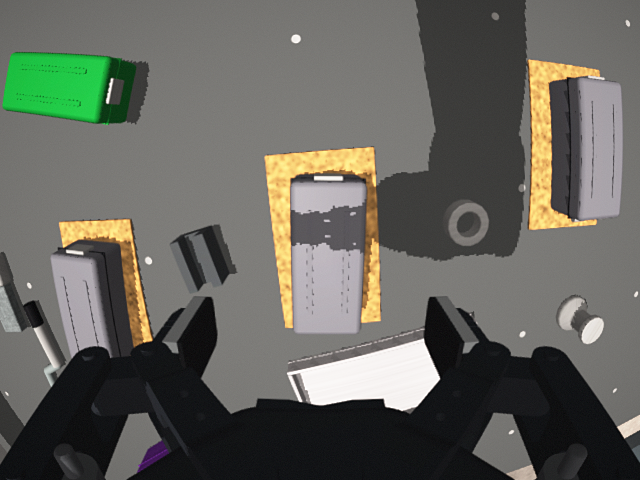

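The left case stands back on its mat at (587,148). The middle case at (328,255) is between the fingers, with the vee block (202,258) and ring (466,222) clear. Fit: (0.5166, -0.0095, -0.196).

Request:
step_arm(
  moves=[
    [-0.29,0.05,0.4,0,0,0,1],
    [-0.29,0.05,0.8,0,0,0,1],
    [-0.29,0.05,0.8,0,0,0,1],
  ],
)

```text
time: 16.2
eef_pos: [0.5103, -0.0093, 0.1123]
eef_rot: [[-0.981, 0.195, -0.016], [0.195, 0.981, 0.002], [0.016, -0.001, -1.0]]
contact_force: [-2.5, 0.4, -0.4]
opening: 1.004
grasp_force: 0.0
```

Request:
step_arm(
  moves=[
    [0,0,0.3,0,0,0,1],
    [0,0,0.6,0,0,0,1],
    [0,0,0.8,0,0,0,1],
    [0,0,0.9,0,0,0,1],
    [0,0,0.9,0,0,0,1],
    [0,0,0.9,0,0,0,0],
    [0,0,0.9,0,0,0,0],
    [0,0,0.9,0,0,0,0],
    [0,0,0.9,0,0,0,0],
    [0,0,0.9,0,0,0,0],
    [0,0,0.9,0,0,0,0],
    [0,0,0.9,0,0,0,0],
  ],
)

```text
time: 17.4
eef_pos: [0.5183, -0.0107, 0.0328]
eef_rot: [[-0.981, 0.196, 0.005], [0.196, 0.981, 0.0], [-0.004, 0.001, -1.0]]
contact_force: [0.0, 0.4, 6.5]
opening: 0.673
grasp_force: 67.6
```

Request:
step_arm(
  moves=[
    [0,0,-0.2,0,0,0,0],
    [0,0,-0.5,0,0,0,0],
    [0,0,-0.8,0,0,0,0],
    [0,0,-1,0,0,0,0],
    [0,0,-1,0,0,0,0],
    [0,0,-1,0,0,0,0],
    [0.3,0,-1,0,0,0,0],
    [0.3,0,-1,0,0,0,0],
    [0.3,0,-1,0,0,0,0],
    [0,0,-1,0,0,0,0],
    [0,0,-1,0,0,0,0],
    [0,0,-1,0,0,0,0],
    [0.3,0,-1,0,0,0,0],
    [0.3,0,-1,0,0,0,0],
    [0.3,0,-1,0,0,0,0],
    [0,0,-1,0,0,0,0],
    [0,0,-1,0,0,0,0],
    [0,0,-1,0,0,0,0],
    [0,0,-1,0,0,0,0],
    [0,0,-1,0,0,0,0],
  ],
)

```text
time: 19.4
eef_pos: [0.5161, -0.0107, 0.1306]
eef_rot: [[-0.981, 0.196, 0.0], [0.196, 0.981, -0.0], [-0.0, 0.0, -1.0]]
contact_force: [-0.4, -0.4, -5.3]
opening: 0.672
grasp_force: 66.3
```

Request:
step_arm(
  moves=[
    [0,0,0,0,0.06,0,0],
    [0,0,0,0,0.13,0,0],
    [0,0,0,0,0.2,0,0],
    [0,0,0,0,0.2,0,0],
    [0,0,0,0,0.2,0,0],
    [0,0,0,0,0.2,0,0],
    [0,0,0,0,0.2,0,0],
    [0,0,0,0,0.2,0,0],
    [0,0,0,0,0.2,0,0],
    [0,0,0,0,0.2,0,0],
    [0,0,0,0,0.2,0,0],
  ],
)

```text
time: 20.5
eef_pos: [0.5162, -0.0108, 0.1306]
eef_rot: [[-0.933, 0.196, -0.302], [0.187, 0.981, 0.061], [0.308, 0.0, -0.951]]
contact_force: [0.1, 0.0, -7.0]
opening: 0.668
grasp_force: 69.0
```

```bash
python3 -c "from h import *; ft()"
```

```text
t 21.1 tool moment [-0.001 -0.625  0.007] sd [0.021 0.025 0.031] F [ 0.16  0.14 -6.16] p [ 0.5163 -0.0108  0.1303] z [-0.303  0.061 -0.951] grip 68.95404785871506
```

Request:
step_arm(
  moves=[
    [0,0,0,0,-0.07,0,0],
    [0,0,0,0,-0.16,0,0],
    [0,0,0,0,-0.25,0,0],
    [0,0,0,0,-0.33,0,0],
    [0,0,0,0,-0.4,0,0],
    [0,0,0,0,-0.4,0,0],
    [0,0,0,0,-0.4,0,0],
    [0,0,0,0,-0.4,0,0],
    [0,0,0,0,-0.4,0,0],
    [0,0,0,0,-0.4,0,0],
    [0,0,0,0,-0.4,0,0],
    [0,0,0,0,-0.4,0,0],
  ],
)

```text
time: 22.3
eef_pos: [0.5167, -0.0109, 0.1304]
eef_rot: [[-0.933, 0.197, 0.303], [0.187, 0.98, -0.061], [-0.309, -0.0, -0.951]]
contact_force: [0.3, 0.1, -6.5]
opening: 0.669
grasp_force: 70.6
```

```bash
python3 -c "from h import *; ft()"
```

```text
t 22.9 tool moment [ 0.01   0.625 -0.007] sd [0.03  0.026 0.022] F [ 0.19 -0.   -6.14] p [ 0.5162 -0.0108  0.1304] z [ 0.303 -0.061 -0.951] grip 70.5500203371048
```

Request:
step_arm(
  moves=[
    [0,0,0,0,0.06,0,0],
    [0,0,0,0,0.12,0,0],
    [0,0,0,0,0.16,0,0],
    [0,0,0,0,0.16,0,0],
    [0,0,0,0,0.16,0,0],
    [0,0,0,0,0.16,0,0],
    [0,0,0,0,0.16,0,0],
  ],
)

```text
time: 23.6
eef_pos: [0.5157, -0.0106, 0.1305]
eef_rot: [[-0.979, 0.196, 0.063], [0.196, 0.981, -0.012], [-0.064, 0.0, -0.998]]
contact_force: [0.2, -0.5, -6.0]
opening: 0.676
grasp_force: 70.6
```

```bash
python3 -c "from h import *; ft(16)"
```

```text
t 24.4 tool moment [0.02  0.057 0.002] sd [0.038 0.024 0.025] F [-0.02 -0.05 -6.11] p [ 0.5162 -0.0108  0.1303] z [ 0.061 -0.012 -0.998] grip 70.62474399805069
```

Middle measured 0.057 N·m at the small tilt. A solid case would give about 0.126 and a rattler about 0.064, so the middle case rattles. I set it back and go on to the right case.

Request:
step_arm(
  moves=[
    [0,0,0,0,0.04,0,0],
    [0,0,0,0,0.04,0,0],
  ],
)

```text
time: 24.6
eef_pos: [0.517, -0.0111, 0.1297]
eef_rot: [[-0.98, 0.197, -0.001], [0.197, 0.98, -0.0], [0.001, -0.0, -1.0]]
contact_force: [-0.0, -0.1, -6.0]
opening: 0.665
grasp_force: 70.6
```

Request:
step_arm(
  moves=[
    [0,0,0.25,0,0,0,0],
    [0,0,0.55,0,0,0,0],
    [0,0,0.8,0,0,0,0],
    [0,0,0.92,0,0,0,0],
    [0,0,0.98,0,0,0,0],
    [0,0,0.98,0,0,0,0],
    [0,0,0.98,0,0,0,0],
    [0,0,0.98,0,0,0,1],
    [0,0,0.98,0,0,0,1],
    [0,0,0.98,0,0,0,1],
    [0,0,0.98,0,0,0,1],
    [0,0,0.98,0,0,0,1],
    [0,0,0.98,0,0,0,1],
  ],
)

```text
time: 25.9
eef_pos: [0.5164, -0.0108, 0.0324]
eef_rot: [[-0.981, 0.196, 0.0], [0.196, 0.981, -0.0], [-0.0, 0.0, -1.0]]
contact_force: [-0.8, 0.3, 0.4]
opening: 1.004
grasp_force: 0.0
```

Request:
step_arm(
  moves=[
    [0,0,-0.3,0,0,0,1],
    [0,0,-0.7,0,0,0,1],
    [0,0,-1,0,0,0,1],
    [0,0,-1,0,0,0,1],
  ],
)

```text
time: 26.3
eef_pos: [0.5199, -0.0113, 0.1381]
eef_rot: [[-0.98, 0.196, 0.01], [0.196, 0.981, -0.002], [-0.01, 0.0, -1.0]]
contact_force: [0.8, -0.6, 0.3]
opening: 0.998
grasp_force: 0.0
```

```bash
python3 - <<'E'
from h import *
plan((.516,-.0108,.132),Rt(np.pi-.196),[(.50,-.255,.2,np.pi-.2)]); print(here())
E
```

```text
[-0.13, -1.0, -0.28, 0.0, 0.0, 0.0] rows 3 -> [ 0.509 -0.111  0.16 ] 2.95
[-0.13, -1.0, -0.28, 0.0, 0.0, 0.0] rows 3 -> [ 0.503 -0.212  0.188] 2.95
[-0.06, -0.43, -0.12, 0.0, 0.0, 0.0] rows 1 -> [ 0.5   -0.255  0.2  ] 2.95
(array([ 0.51988157, -0.01131552,  0.13812048]), array([[-9.80473445e-01,  1.96377825e-01,  1.03717859e-02],
       [ 1.96372014e-01,  9.80528183e-01, -1.58575496e-03],
       [-1.04812355e-02,  4.81937856e-04, -9.99944954e-01]]))
```

Request:
step_arm(
  moves=[
    [-0.05,-0.3,-0.4,0,0,0,1],
    [-0.1,-0.7,-0.68,0,0,0,1],
    [-0.13,-1,-0.68,0,0,0,1],
    [-0.13,-1,-0.68,0,0,0,1],
  ],
)

```text
time: 26.7
eef_pos: [0.5095, -0.1148, 0.2007]
eef_rot: [[-0.98, 0.201, 0.001], [0.201, 0.98, -0.002], [-0.002, -0.002, -1.0]]
contact_force: [-0.2, 0.6, -0.8]
opening: 1.0
grasp_force: 0.0
```

Request:
step_arm(
  moves=[
    [-0.07,-0.5,0,0,0,0,1],
    [-0.13,-1,0,0,0,0,1],
    [-0.13,-1,0,0,0,0,1],
  ],
)

```text
time: 27.0
eef_pos: [0.5014, -0.2161, 0.1983]
eef_rot: [[-0.979, 0.202, -0.002], [0.202, 0.979, -0.001], [0.002, -0.001, -1.0]]
contact_force: [0.3, 0.6, -0.0]
opening: 1.003
grasp_force: 0.0
```

Request:
step_arm(
  moves=[
    [-0.06,-0.43,0,0,0,0,1],
    [-0.06,-0.43,0,0,0,0,1],
    [-0.06,-0.43,0,0,0,0,1],
    [-0.06,-0.43,0,0,0,0,1],
  ],
)

```text
time: 27.4
eef_pos: [0.4998, -0.2538, 0.1995]
eef_rot: [[-0.981, 0.195, -0.001], [0.195, 0.981, 0.002], [0.002, 0.001, -1.0]]
contact_force: [-0.2, -0.7, 0.8]
opening: 0.999
grasp_force: 0.0
```

```bash
python3 - <<'E'
from h import *
wfit("right",(.529,-.257,-.2),"pics/w3.png"); wfit("middle",(.516,-.01,-.196))
p,R=here(); print(p,R[:,0],r.get_obs()["time"]); plan(p,R,[(.529,-.257,.12,np.pi-.2)])
E
```

```text
case_right_mid 0.92 [283.3, 173.1, 368.4, 335.7] [ 0.5281 -0.257  -0.2738] 0.026
mat_right_top 0.71 [266.4, 147.3, 377.2, 323.1] [ 0.5284 -0.257  -0.1887] 0.027
case_middle_mid 0.68 [528.9, 118.6, 616.9, 261.7] [ 0.5163 -0.0089 -0.2106] 0.033
mat_middle_top 0.88 [512.0, 99.4, 592.4, 269.2] [ 0.5161 -0.0109 -0.1219] 0.201
[ 0.50008699 -0.2545807   0.20047736] [-9.80734537e-01  1.95345138e-01 -2.10694762e-04] 27.7
[-0.29, 0.03, 0.8, -0.0, 0.0, 0.0] rows 2 -> [ 0.529 -0.257  0.12 ] 2.94
```

View pics/w3.png

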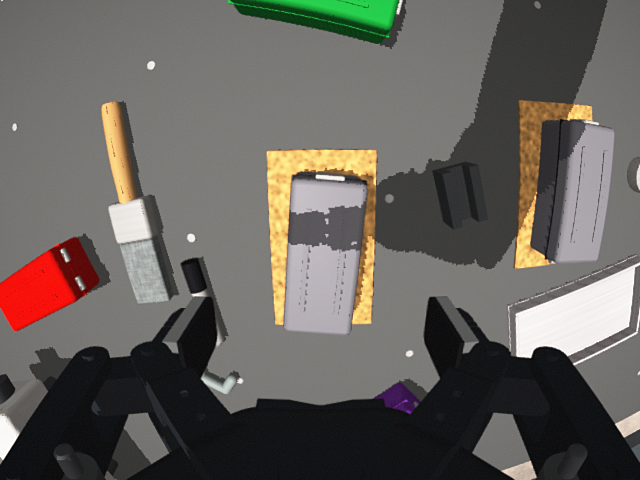

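The middle case is back on its mat at (577,190). The right case (327,255) is between the fingers at yaw -0.27. The micrometer (205,300) and vee block (462,193) are clear of the finger span.

Request:
step_arm(
  moves=[
    [-0.28,0.03,0.4,0,0,0.05,1],
    [-0.28,0.03,0.8,0,0,0.05,1],
    [-0.28,0.03,0.8,0,0,0.05,1],
  ],
)

```text
time: 28.0
eef_pos: [0.5231, -0.2542, 0.1119]
eef_rot: [[-0.962, 0.272, -0.014], [0.272, 0.962, 0.009], [0.016, 0.005, -1.0]]
contact_force: [-0.8, -0.0, -1.1]
opening: 0.999
grasp_force: 0.0
```

Request:
step_arm(
  moves=[
    [0,0,0.3,0,0,0,1],
    [0,0,0.6,0,0,0,1],
    [0,0,0.8,0,0,0,1],
    [0,0,0.9,0,0,0,1],
    [0,0,0.9,0,0,0,1],
    [0,0,0.9,0,0,0,0],
    [0,0,0.9,0,0,0,0],
    [0,0,0.9,0,0,0,0],
    [0,0,0.9,0,0,0,0],
    [0,0,0.9,0,0,0,0],
    [0,0,0.9,0,0,0,0],
    [0,0,0.9,0,0,0,0],
  ],
)

```text
time: 29.2
eef_pos: [0.5297, -0.2586, 0.033]
eef_rot: [[-0.962, 0.273, 0.004], [0.273, 0.962, -0.002], [-0.005, -0.0, -1.0]]
contact_force: [0.3, 0.0, 5.4]
opening: 0.668
grasp_force: 67.5
```

Request:
step_arm(
  moves=[
    [0,0,-0.2,0,0,0,0],
    [0,0,-0.5,0,0,0,0],
    [0,0,-0.8,0,0,0,0],
    [0,0,-1,0,0,0,0],
    [0,0,-1,0,0,0,0],
    [0,0,-1,0,0,0,0],
    [0.3,0,-1,0,0,0,0],
    [0.3,0,-1,0,0,0,0],
    [0.3,0,-1,0,0,0,0],
    [0,0,-1,0,0,0,0],
    [0,0,-1,0,0,0,0],
    [0,0,-1,0,0,0,0],
    [0.3,0,-1,0,0,0,0],
    [0.3,0,-1,0,0,0,0],
    [0.3,0,-1,0,0,0,0],
    [0,0,-1,0,0,0,0],
    [0,0,-1,0,0,0,0],
    [0,0,-1,0,0,0,0],
    [0,0,-1,0,0,0,0],
    [0,0,-1,0,0,0,0],
  ],
)

```text
time: 31.2
eef_pos: [0.5279, -0.258, 0.1309]
eef_rot: [[-0.962, 0.273, 0.001], [0.273, 0.962, -0.0], [-0.001, -0.0, -1.0]]
contact_force: [0.1, 0.4, -5.7]
opening: 0.673
grasp_force: 66.2
```

Request:
step_arm(
  moves=[
    [0,0,0,0,-0.06,0,0],
    [0,0,0,0,-0.13,0,0],
    [0,0,0,0,-0.2,0,0],
    [0,0,0,0,-0.2,0,0],
    [0,0,0,0,-0.2,0,0],
    [0,0,0,0,-0.2,0,0],
    [0,0,0,0,-0.2,0,0],
    [0,0,0,0,-0.2,0,0],
    [0,0,0,0,-0.2,0,0],
    [0,0,0,0,-0.2,0,0],
    [0,0,0,0,-0.2,0,0],
  ],
)

```text
time: 32.3
eef_pos: [0.528, -0.2579, 0.1302]
eef_rot: [[-0.915, 0.273, 0.297], [0.259, 0.962, -0.084], [-0.309, 0.0, -0.951]]
contact_force: [0.7, -0.5, -4.9]
opening: 0.674
grasp_force: 66.2
```

```bash
python3 -c "from h import *; ft()"
```

```text
t 32.9 tool moment [-0.002  0.657  0.01 ] sd [0.032 0.023 0.029] F [ 0.01 -0.15 -5.38] p [ 0.5279 -0.2579  0.1304] z [ 0.297 -0.084 -0.951] grip 66.21723264455795
```

Request:
step_arm(
  moves=[
    [0,0,0,0,0.06,0,0],
    [0,0,0,0,0.12,0,0],
    [0,0,0,0,0.16,0,0],
    [0,0,0,0,0.16,0,0],
    [0,0,0,0,0.16,0,0],
    [0,0,0,0,0.16,0,0],
    [0,0,0,0,0.16,0,0],
  ],
)

```text
time: 33.6
eef_pos: [0.5274, -0.2577, 0.1305]
eef_rot: [[-0.96, 0.273, 0.061], [0.272, 0.962, -0.017], [-0.064, -0.0, -0.998]]
contact_force: [-0.2, -0.2, -5.3]
opening: 0.67
grasp_force: 66.4
```

```bash
python3 -c "from h import *; ft(16)"
```

```text
t 34.4 tool moment [-0.002  0.13   0.005] sd [0.029 0.034 0.021] F [-0.24 -0.03 -5.22] p [ 0.528  -0.2579  0.1303] z [ 0.06  -0.017 -0.998] grip 66.36847168207169
```

The right case is proportional (0.130 against 0.133 predicted), so it is solid and the middle one is confirmed as the rattler. I set the right case back and return to the middle.

Request:
step_arm(
  moves=[
    [0,0,0,0,0.04,0,0],
    [0,0,0,0,0.04,0,0],
  ],
)

```text
time: 34.6
eef_pos: [0.5286, -0.2581, 0.1293]
eef_rot: [[-0.962, 0.273, -0.001], [0.273, 0.962, 0.001], [0.001, 0.0, -1.0]]
contact_force: [0.3, 0.8, -5.0]
opening: 0.668
grasp_force: 66.3
```

Request:
step_arm(
  moves=[
    [0,0,0.25,0,0,0,0],
    [0,0,0.55,0,0,0,0],
    [0,0,0.8,0,0,0,0],
    [0,0,0.92,0,0,0,0],
    [0,0,0.98,0,0,0,0],
    [0,0,0.98,0,0,0,0],
    [0,0,0.98,0,0,0,0],
    [0,0,0.98,0,0,0,1],
    [0,0,0.98,0,0,0,1],
    [0,0,0.98,0,0,0,1],
    [0,0,0.98,0,0,0,1],
    [0,0,0.98,0,0,0,1],
    [0,0,0.98,0,0,0,1],
    [0,0,0.98,0,0,0,1],
  ],
)

```text
time: 36.0
eef_pos: [0.5279, -0.2579, 0.0322]
eef_rot: [[-0.962, 0.273, -0.0], [0.273, 0.962, 0.0], [0.0, 0.0, -1.0]]
contact_force: [0.2, 0.8, -0.9]
opening: 1.002
grasp_force: 0.0
```

Request:
step_arm(
  moves=[
    [0,0,-0.3,0,0,0,1],
    [0,0,-0.7,0,0,0,1],
    [0,0,-1,0,0,0,1],
    [0,0,-1,0,0,0,1],
    [0,0,-1,0,0,0,1],
    [0,0,-1,0,0,0,1],
  ],
)

```text
time: 36.6
eef_pos: [0.5272, -0.2574, 0.1309]
eef_rot: [[-0.962, 0.273, -0.002], [0.273, 0.962, 0.001], [0.002, 0.001, -1.0]]
contact_force: [-0.6, 0.0, -0.9]
opening: 1.0
grasp_force: 0.0
```

```bash
python3 - <<'E'
from h import *
p,R=here(); print(p,r.get_obs()["time"]); plan(p,R,[(.49,-.0095,.2,np.pi-.2)])
E
```

```text
[ 0.52719052 -0.25741331  0.13085522] 36.6
[0.45, 1.0, -0.3, 0.0, -0.0, -0.05] rows 3 -> [ 0.511 -0.149  0.161] 2.94
[0.36, 1.0, -0.29, 0.0, -0.0, 0.0] rows 3 -> [ 0.496 -0.044  0.19 ] 2.94
[0.12, 0.33, -0.1, 0.0, -0.0, 0.0] rows 1 -> [ 0.49  -0.009  0.2  ] 2.94
```

Request:
step_arm(
  moves=[
    [0.1,0.3,-0.4,0,0,-0.03,1],
    [0.3,0.7,-0.69,0,0,-0.05,1],
    [0.45,1,-0.69,0,0,-0.05,1],
    [0.45,1,-0.69,0,0,-0.05,1],
  ],
)

```text
time: 37.0
eef_pos: [0.5111, -0.1456, 0.2014]
eef_rot: [[-0.981, 0.192, -0.001], [0.192, 0.981, 0.002], [0.001, 0.002, -1.0]]
contact_force: [-0.7, -0.6, -0.2]
opening: 0.996
grasp_force: 0.0
```

Request:
step_arm(
  moves=[
    [0.18,0.5,0,0,0,0,1],
    [0.36,1,0,0,0,0,1],
    [0.36,1,0,0,0,0,1],
  ],
)

```text
time: 37.3
eef_pos: [0.4943, -0.0404, 0.1992]
eef_rot: [[-0.981, 0.192, -0.005], [0.192, 0.981, 0.003], [0.005, 0.002, -1.0]]
contact_force: [-0.6, -1.0, 0.2]
opening: 0.994
grasp_force: 0.0
```

Request:
step_arm(
  moves=[
    [0.12,0.33,0,0,0,0,1],
    [0.12,0.33,0,0,0,0,1],
    [0.12,0.33,0,0,0,0,1],
    [0.12,0.33,0,0,0,0,1],
  ],
)

```text
time: 37.7
eef_pos: [0.4909, -0.0106, 0.2002]
eef_rot: [[-0.98, 0.198, -0.002], [0.198, 0.98, -0.0], [0.002, -0.001, -1.0]]
contact_force: [-0.8, 0.3, -0.6]
opening: 0.999
grasp_force: 0.0
```

```bash
python3 - <<'E'
from h import *
wfit("middle",(.516,-.01,-.196)); wfit("right",(.528,-.257,-.27)); wfit("left",(.465,.253,-.1))
p,R=here(); print(p,R[:,0],r.get_obs()["time"]); plan(p,R,[(.5163,-.0095,.12,np.pi-.198)])
E
```

```text
case_middle_mid 0.84 [287.9, 167.6, 371.4, 328.6] [ 0.5155 -0.0102 -0.2046] 0.038
mat_middle_top 0.93 [264.3, 142.8, 379.2, 324.6] [ 0.5164 -0.01   -0.1214] 0.03
case_right_mid 0.66 [49.2, 233.9, 134.2, 357.2] [ 0.5289 -0.2598 -0.2832] 0.095
mat_right_top 0.86 [61.1, 211.9, 154.5, 356.4] [ 0.5283 -0.2572 -0.1888] 0.25
case_left_mid 0.69 [548.3, 72.4, 621.9, 216.1] [ 0.4654  0.2573 -0.1201] 0.052
mat_left_top 0.63 [525.0, 56.2, 598.0, 226.6] [ 0.4656  0.252  -0.1352] 0.013
[ 0.49105267 -0.00983874  0.20137516] [-9.80427548e-01  1.96880174e-01 -1.40355368e-04] 38.15
[-0.25, 0.05, 0.81, -0.0, 0.0, -0.0] rows 2 -> [ 0.517 -0.01   0.12 ] 2.94
```

Request:
step_arm(
  moves=[
    [-0.25,0.04,0.4,0,0,0,1],
    [-0.25,0.04,0.81,0,0,0,1],
    [-0.25,0.04,0.81,0,0,0,1],
  ],
)

```text
time: 38.45
eef_pos: [0.51, -0.0096, 0.1121]
eef_rot: [[-0.98, 0.196, -0.016], [0.196, 0.981, 0.002], [0.017, -0.001, -1.0]]
contact_force: [-1.0, 0.2, -0.8]
opening: 0.993
grasp_force: 0.0
```

Request:
step_arm(
  moves=[
    [0,0,0.3,0,0,0,1],
    [0,0,0.6,0,0,0,1],
    [0,0,0.8,0,0,0,1],
    [0,0,0.9,0,0,0,1],
    [0,0,0.9,0,0,0,1],
    [0,0,0.9,0,0,0,0],
    [0,0,0.9,0,0,0,0],
    [0,0,0.9,0,0,0,0],
    [0,0,0.9,0,0,0,0],
    [0,0,0.9,0,0,0,0],
    [0,0,0.9,0,0,0,0],
    [0,0,0.9,0,0,0,0],
    [0,0,0.9,0,0,0,0],
  ],
)

```text
time: 39.75
eef_pos: [0.5182, -0.011, 0.0327]
eef_rot: [[-0.98, 0.197, 0.004], [0.197, 0.98, -0.001], [-0.004, -0.0, -1.0]]
contact_force: [0.0, -0.9, 5.5]
opening: 0.673
grasp_force: 67.2
```

Request:
step_arm(
  moves=[
    [0,0,-0.2,0,0,0,0],
    [0,0,-0.4,0,0,0,0],
    [0,0,-0.6,0,0,0,0],
    [0,0,-0.8,0,0,0,0],
    [0,0,-1,0,0,0,0],
    [0,0,-1,0,0,0,0],
    [0,0,-1,0,0,0,0],
  ],
)

```text
time: 40.45
eef_pos: [0.5157, -0.0104, 0.1291]
eef_rot: [[-0.981, 0.196, -0.002], [0.196, 0.981, 0.0], [0.002, 0.0, -1.0]]
contact_force: [-1.0, -0.4, -7.4]
opening: 0.667
grasp_force: 66.9
```

Request:
step_arm(
  moves=[
    [-0.1,0.05,-0.05,0,0,0,0],
    [-0.3,0.13,-0.1,0,0,0,0],
    [-0.5,0.22,-0.15,0,0,0,0],
    [-0.7,0.31,-0.15,0,0,0,0],
    [-0.8,0.36,-0.15,0,0,0,0],
  ],
)

```text
time: 40.95
eef_pos: [0.602, 0.0095, 0.1422]
eef_rot: [[-0.981, 0.196, -0.003], [0.196, 0.981, 0.001], [0.003, 0.0, -1.0]]
contact_force: [-0.9, 0.1, -6.8]
opening: 0.67
grasp_force: 66.7
```

Request:
step_arm(
  moves=[
    [-0.2,0.09,-0.05,0,0,0,0],
    [-0.4,0.18,-0.1,0,0,0,0],
    [-0.6,0.27,-0.15,0,0,0,0],
    [-0.75,0.34,-0.15,0,0,0,0],
    [-0.8,0.36,-0.15,0,0,0,0],
    [-0.8,0.36,-0.15,0,0,0,0],
    [-0.8,0.36,-0.15,0,0,0,0],
    [-0.8,0.36,-0.15,0,0,0,0],
  ],
)

```text
time: 41.75
eef_pos: [0.6862, 0.0284, 0.1596]
eef_rot: [[-0.98, 0.197, -0.002], [0.197, 0.98, -0.0], [0.002, -0.0, -1.0]]
contact_force: [-0.0, 0.1, -6.2]
opening: 0.67
grasp_force: 66.5
```

```bash
python3 - <<'E'
from h import *
ft(6); f=r.grab_frame("side"); cv2.imwrite("pics/s2.png",f["image"])
u=(254,263)
for d in r.silhouettes("side","tray_floor"): print("tray",d["confidence"],d["bbox"])
for d in r.silhouettes("side","case_middle_mid"): print(d["confidence"],d["bbox"])
o=r.get_obs(); print(o["time"],o["opening"],o["joint_velocities"],proj(f,np.array([[*o["eef_pos"]],[.686,.03,.004]])))
E
```

```text
t 42.05 tool moment [-0.005 -0.014  0.006] sd [0.015 0.043 0.024] F [-0.17  0.04 -6.16] p [0.6871 0.0285 0.1607] z [ 0. -0. -1.] grip 66.51220679283142
tray 0.6 [217.4, 230.9, 287.6, 304.2]
tray 0.36 [335.0, 219.8, 359.0, 243.2]
0.85 [211.1, 197.9, 278.2, 251.4]
42.2 0.674184773294986 [ 0.00246107  0.00452777 -0.0003481  -0.00025559 -0.00019631 -0.00177323] [[244.98583676 221.73501907]
 [252.91231417 264.51851265]]
```

View pics/s2.png

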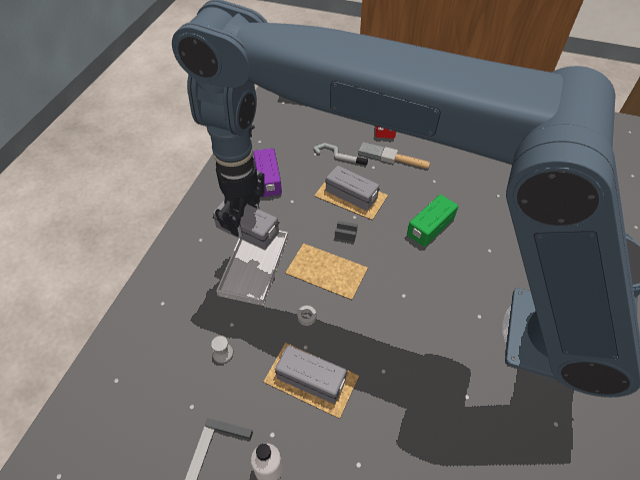

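The case is held level at (255,222), above the tray's middle (253,265), and the TCP is at (0.687, 0.029, 0.161). The left (310,372) and right (352,187) cases stand on their mats, and the bystanders are unmoved.

```bash
python3 -c "from rig import r; print(r.sign_off())"
```

```text
the job is handed in; nothing more can be done
None
```

The job is handed in: the middle case rattles and is held level and still about 0.16 m up over the middle of the tray, with the left and right cases shaken and back on their own mats; the sign-off returned no verdict.

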